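Set the bench air valve half open for the dusting nozzle

TASK

Boards are about to be dusted off: turn the T-handle of the ball valve on the bench air line that has the round pressure gauge to half open, that is 45 degrees, midway between crosswise to its pipe (closed) and in line with the pipe (fully open); seen from above it opens anticlockwise. Then let go. Leave the other valve, on the line without a gauge, as it is, and do not disturb the bottle.

Things in the scene. Friction and masses are not known exactly. Their poses are not given: they have to be found in the camera images.
- dust_valve (a joint): Opening angle (rad) of the valve to set, on the line with the round gauge (62 mm wide, face up, 115 mm downstream of the valve, top at 100 mm) and a tapered nozzle. 0 = closed, handle crosswise to the pipe; 1.57 = fully open, in line with it; stops at both. Grows anticlockwise seen from above; starts at 0 to 0.35. Stiff (0.12 N m friction), no spring: stays where left.
- dust_grip (a point): Centre of that valve's black T-handle, on its vertical turning axis, 101 mm above the bench. The handle is a bar 64 mm long, 12 mm thick, 30 mm high (86 to 116 mm above the bench). The point turns with it: z up, y along its length, x across its thickness (x points downstream along the pipe at joint 0). Brass valve body below reaches 78 mm. Base plate 290 x 80 mm, fixed.
- spare_tip (a point): One end of the 64 mm T-handle of the other valve, to be left alone: 32 mm from its turning axis (point y points outward along the handle), 101 mm above the bench. Same fixed station and handle but no gauge; its pipe ends in a plain round brass cap. Its handle may stand at any angle.
- bottle_mid (a point): Centre of the white solvent bottle with a red cap standing loose on the bench between the two stations: 60 mm in diameter, 150 mm tall; the point is 75 mm above the bench.

How it is judged:
At the end, for the whole second after the job is handed in: The handle of the valve on the line with the gauge stands still at 45 degrees open, give or take 10 degrees; the other valve's handle end is within 6 mm (about 10 degrees) and the bottle within 20 mm of where each was at the start (value of joint dust_valve between 0.611 and 0.96 rad and velocity of joint dust_valve between -0.05 and 0.05 rad/s and distance of spare_tip from where it was at the start of the episode below 0.006 m and distance of bottle_mid from where it was at the start of the episode below 0.02 m); the robot touches nothing.
It fails at once if the other valve's handle is turned by more than about 10 degrees (6 mm at its end) (distance of spare_tip from where it was at the start of the episode above 0.006 m).
It fails at once if the bottle is pushed more than 20 mm or knocked over (distance of bottle_mid from where it was at the start of the episode above 0.02 m).
It also fails if it takes over 29 s, if anything falls off the work surface, if the arm or the gripper's body presses on something with over 40 N, if the wrist force passes 120 N, or if a joint passes its speed limit or range.

ROBOT

A 6-joint arm with a two-finger parallel gripper is mounted at the origin on the work surface. World frame = base frame: x ahead of the robot, y to its left, z up, the work surface at z = 0. Lengths are in m, angles in rad, forces in N, time in s.
With the tool pointing down it reaches from about 0.25 to 0.775 m from the base axis. Payload 4 kg.
Tool frame: the origin (TCP) lies midway between the tips of the shut fingers; the grasp point (between the pads) lies 19 mm behind it (robot.grasp_offset is the distance from the TCP to the grasp point, in m); z points along the fingers, y is the direction in which the jaws open and shut (so a half turn about z gives the same grasp; the last joint's range is limited). The gripper opens to 94 mm and grips with 3 to 60 N. Pads are 16 mm wide; open, the fingers measure 119 mm over their backs; the gripper's body (75 mm by 177 mm) begins 78 mm behind the grasp point.
Start: joints at [-0.103, 0.087, 1.371, -0, 1.684, -0.103], TCP at [0.55, -0, 0.206] pointing down, gripper open.
Joint ranges: [-3.1, 3.1], [-0.76, 2.03], [0.27, 2.55], [-1.08, 4.22], [0.17, 2.65], [-2.57, 2.57]. Speed limits (rad/s): [2.79, 2.79, 3.14, 3.14, 3.14, 3.14].

INTERFACE

Orientations are given as [roll, pitch, yaw] about the fixed x, y, z axes, in that order (R = Rz(yaw) Ry(pitch) Rx(roll)).
In Python, from bench import status, viewer, order, robot gives the robot as it stands. The module is installed in compiled form; this text tells all that it offers.
- The arm moves only by the tool move_arm, never from a script. Its argument "targets" is a list of rows, each a list of 3 entries, a list of its own where there are three numbers: the shift along the tool's x, y, z in mm, then the turn, a rotation vector about the tool's x, y, z in degrees, then the opening, from -1 (shut) to 1 (fully open). A call has 1 to 20 rows; each row is the pose to reach, as a shift and turn from the pose commanded when the call began, along the tool's axes at that moment; what a row does not reach only later rows make up. A row lasts 1/8 s, in which the tool goes at most 62.5 mm and 10.7 degrees, less where a joint would pass 70% of its speed; a pose out of reach is approached as far as the arm can. A call with a gripper value outside its range is refused whole. The fingers move at their own pace and stop on an object; the grip force is fixed at half the most. Time passes only in rows, so rows that repeat a pose let the fingers close. It gives the time, the measured TCP pose, the force and the opening at its end, in the units of the state.
- status.get_obs(): the state, without advancing time (a new reading comes with each control period).
- viewer.snapshot(name): name is "scene" or "side" or "wrist"; returns the picture (400x640x3 uint8, red, green, blue); there is no depth.
- viewer.camera_model(name): a dict with "K" (3x3 intrinsics, pixels), "xyz" and "attitude" of the camera in the world; the wrist camera has in their place "T_tool_cam" (4x4, takes a point from camera to tool coordinates, whose origin is the TCP and whose axes are the flange's). Camera axes: x right, y up, looking along -z (the intrinsics and any distortion apply to the point x, -y, -z); pixel columns grow to the right and rows downward; lengths in m; the calibration is good to about 2 mm. A picture is of the moment at which its call begins: read the wrist's pose just before it. camera_model takes no time and is no camera call.
- order.close_job(): hands the job in, once; it reports no verdict.
The state is a dict: "time": time; "joint_positions": joint angles; "qvel": joint speeds; "joint_torque": joint torques, N m; "tool_pos": TCP position; "ee_rot": TCP orientation; "wrist_force": force on the tool from outside, world axes, zero at the start; "wrist_torque": the same for the moment, N m; "width": finger opening in m.
Only numpy, scipy, OpenCV 4.12 (cv2) and the standard library are available. Lean on these libraries where they do the work, as an engineer would, in place of code of your own. Each camera call takes 0.05 s, during which the arm holds its last target. There are 200 camera calls.

## Working session

There is one attempt and no reset: what is moved stays moved. The work goes in short steps, Python scripts to look and compute and a tool call to move; the robot and the scene stay as the last step left them, time stands still between calls to the robot, and variables do not carry over. Pictures are saved under pics/ and viewed, about 8 in all and at most 12, crops included, and the job is handed in when it is done.

Besides the shell and the picture viewer there is one more tool, called after ">>>" as a command line: name --argument value ..., lists and objects as JSON in quotes. move_arm: Moves the arm, as the interface text tells. Its arguments: {"type":"object","properties":{"targets":{"type":"array"}},"required":["targets"]}

```bash
mkdir -p pics; cat > h.py <<'E'
import numpy as np, cv2
from scipy.spatial.transform import Rotation as R
from bench import status, viewer, order, robot
def cam(n,o=None):
    m=viewer.camera_model(n); K=np.array(m["K"])
    if n=="wrist":
        T=np.eye(4);T[:3,:3]=R.from_euler('xyz',o["ee_rot"]).as_matrix() if np.size(o["ee_rot"])==3 else np.reshape(o["ee_rot"],(3,3));T[:3,3]=o["tool_pos"]
        T=T@np.array(m["T_tool_cam"]); return K,T[:3,:3],T[:3,3]
    a=np.array(m["attitude"]); 
    Rm=a if a.shape==(3,3) else (R.from_euler('xyz',a).as_matrix() if a.size==3 else R.from_quat(a).as_matrix())
    return K,Rm,np.array(m["xyz"])
def onplane(c,px,z):
    K,Rm,p=c; px=np.atleast_2d(np.array(px,float))
    d=np.c_[px,np.ones(len(px))]@np.linalg.inv(K).T*[1,-1,-1]@Rm.T
    return p+d*((z-p[2])/d[:,2])[:,None]
def proj(c,P):
    K,Rm,p=c; q=(np.atleast_2d(P)-p)@Rm*[1,-1,-1]; q=q@K.T; return q[:,:2]/q[:,2:]
E
python3 - <<'E'
from h import *
o=status.get_obs(); print(o)
for n in ("scene","side","wrist"):
    print(n,viewer.camera_model(n))
    cv2.imwrite(f"pics/{n}0.png",viewer.snapshot(n)[:,:,::-1])
E
```

```text
{'time': 0.0, 'joint_positions': array([-1.03117486e-01,  8.79364843e-02,  1.37223417e+00, -1.26566457e-05,
        1.68359962e+00, -1.03091019e-01]), 'qvel': array([-0.00178383, -0.00133057,  0.00058547, -0.00252275,  0.00097289,
        0.00041399]), 'joint_torque': array([ 1.28542815e-03, -3.40182602e+01, -3.02423716e+01,  7.18220207e-02,
        3.29729996e-02, -1.13141955e-04]), 'tool_pos': array([5.49453732e-01, 3.78606386e-05, 2.04324491e-01]), 'ee_rot': array([-3.13942529e+00, -2.11583611e-04,  1.57076822e+00]), 'wrist_force': array([ 0.16518193,  0.13862019, -0.48756041]), 'wrist_torque': array([-0.02842513, -0.00043826,  0.03236564]), 'width': 0.09417929307588428}
scene {'K': array([[372.74384947,   0.        , 321.99402808],
       [  0.        , 372.74384947, 195.56957286],
       [  0.        ,   0.        ,   1.        ]]), 'xyz': array([1.0391145 , 0.21078771, 0.71145019]), 'attitude': array([0.74367102, 0.01251114, 1.92345747])}
side {'K': array([[466.06222468,   0.        , 313.85799975],
       [  0.        , 466.06222468, 207.94690696],
       [  0.        ,   0.        ,   1.        ]]), 'xyz': array([0.38065013, 0.60201693, 0.59914341]), 'attitude': array([ 0.91353922,  0.00477731, -2.91614305])}
wrist {'K': array([[311.84043705,   0.        , 324.11409945],
       [  0.        , 311.84043705, 200.54948058],
       [  0.        ,   0.        ,   1.        ]]), 'T_tool_cam': array([[-2.30887783e-04,  9.71444205e-01,  2.37268000e-01,
         6.80431501e-02],
       [ 9.99999894e-01,  3.18761215e-04, -3.31991575e-04,
         4.02337481e-04],
       [-3.98143128e-04,  2.37267898e-01, -9.71444176e-01,
        -1.78405324e-01],
       [ 0.00000000e+00,  0.00000000e+00,  0.00000000e+00,
         1.00000000e+00]])}
```

View pics/scene0.png

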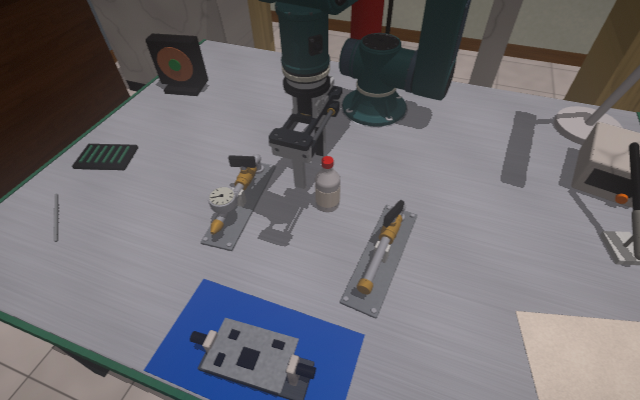

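View pics/side0.png

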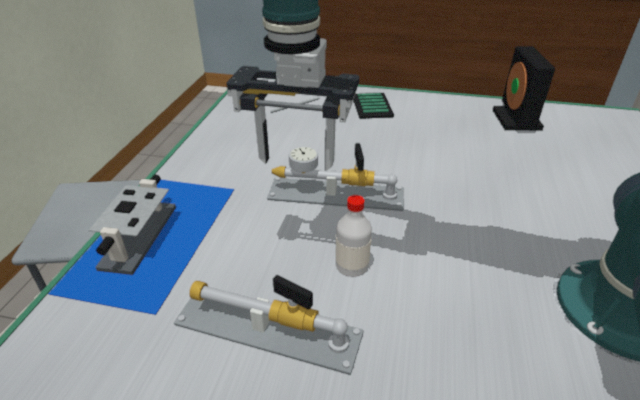

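View pics/wrist0.png

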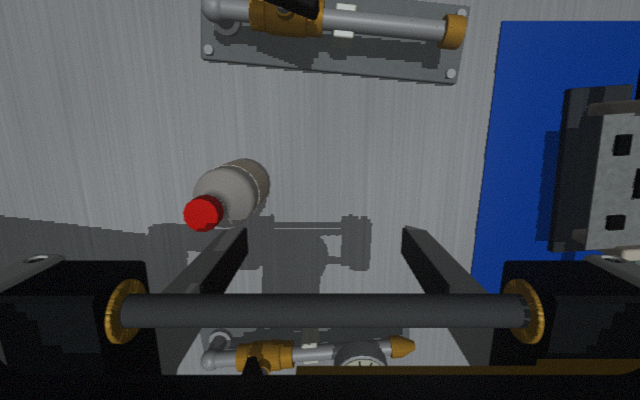

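The scene view shows the gauge line on the far side of the bottle: handle (243,161), gauge (222,197), nozzle (216,227). The side view has the same handle at (359,157), gauge (303,159), bottle (353,240). The spare valve is at (395,213) in the scene view. Next I'll measure the handle, gauge and bottle.

```bash
python3 - <<'E'
from h import *
from scipy.optimize import least_squares
ims={n:cv2.imread(f"pics/{n}0.png") for n in("scene","side")}
C={n:cam(n) for n in ims}
def blob(n,box,f):
    x0,y0,x1,y1=box; s=ims[n][y0:y1,x0:x1].astype(int); m=f(s).astype(np.uint8)
    k,l,st,ce=cv2.connectedComponentsWithStats(m); i=1+np.argmax(st[1:,4])
    mm=(l==i).astype(np.uint8); r=cv2.minAreaRect(np.argwhere(mm)[:,::-1].astype(np.float32))
    print(n,st[i],ce[i]+[x0,y0],(cv2.boxPoints(r)+[x0,y0]).round(1).tolist()); return ce[i]+[x0,y0]
dark=lambda s:s.max(2)<60
white=lambda s:(s.min(2)>150)
red=lambda s:(s[...,2]>130)&(s[...,1]<70)
def tri(a,b):
    f=lambda X:np.r_[proj(C["scene"],X)[0]-a,proj(C["side"],X)[0]-b]
    r=least_squares(f,[.5,-.1,.1]); return r.x,r.fun
ha=blob("scene",(222,148,262,172),dark); hb=blob("side",(345,140,372,172),dark)
print("handle",tri(ha,hb))
ra=blob("scene",(315,150,340,172),red); rb=blob("side",(340,190,370,215),red)
print("cap",tri(ra,rb))
ga=np.array([222,196.]);gb=np.array([303,155.])
print("gauge",onplane(C["scene"],ga,.1),onplane(C["side"],gb,.1))
sa=blob("scene",(380,195,410,230),dark); sb=blob("side",(268,272,316,310),dark); print("spare",tri(sa,sb))
a=cv2.resize(ims["scene"][140:250,190:290],None,fx=4,fy=4,interpolation=2)
b=cv2.resize(ims["side"][130:220,255:415],None,fx=4.4*.55,fy=4.4*.55,interpolation=2)
b=cv2.resize(b,(400,440*400//b.shape[1]*b.shape[0]//440)); 
c=np.zeros((440,800,3),np.uint8); c[:a.shape[0],:400]=a; c[:b.shape[0],400:]=b
cv2.imwrite("pics/z1.png",c); print(b.shape)
E
```

```text
scene [  7   8  27  12 253] [241.88537549 161.30434783] [[228.5, 165.8], [229.1, 155.7], [255.4, 157.1], [254.9, 167.2]]
side [ 10   4   8  27 146] [358.8630137  157.23287671] [[353.3, 144.5], [359.7, 143.3], [364.4, 169.4], [358.0, 170.5]]
handle (array([ 0.47532049, -0.21232605,  0.10128575]), array([ 0.18845182,  0.51914691,  0.24663116, -0.39136008]))
scene [ 8  6 10  8 68] [327.32352941 159.70588235] [[323.0, 156.0], [332.0, 156.0], [332.0, 163.0], [323.0, 163.0]]
side [  7   5  17  17 226] [354.86725664 202.67256637] [[347.0, 195.0], [363.0, 195.0], [363.0, 211.0], [347.0, 211.0]]
cap (array([0.45167158, 0.00130463, 0.14741092]), array([ 0.62108645,  1.48177186,  0.6566874 , -0.95059594]))
gauge [[ 0.58996419 -0.20103064  0.1       ]] [[ 0.58918626 -0.19670263  0.1       ]]
scene [  3   6  21  26 215] [392.85116279 213.51162791] [[380.1, 221.8], [399.6, 199.0], [405.9, 204.3], [386.3, 227.1]]
side [  6   4  38  33 650] [292.76615385 291.85538462] [[268.6, 288.8], [275.8, 274.4], [316.2, 294.6], [309.0, 309.0]]
spare (array([0.51294854, 0.16954141, 0.10076227]), array([ 0.04384013,  0.07488688,  0.03808703, -0.04340603]))
(224, 400, 3)
```

View pics/z1.png

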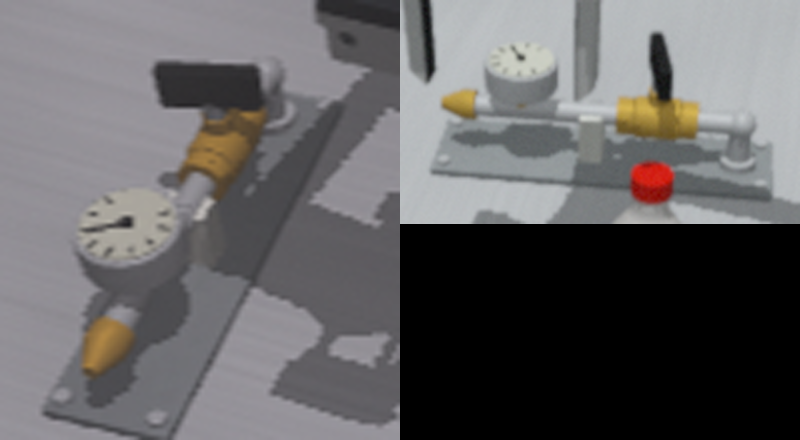

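Handle centre triangulates to (0.475, -0.212), and gauge minus handle gives a pipe yaw of about 6.6°. I'll move the wrist camera over it for an accurate handle angle.

>>> move_arm --targets '[[[-60,-15,-5],[0,0,0],1],[[-120,-30,-10],[0,0,0],1],[[-180,-45,-15],[0,0,0],1],[[-240,-60,-15],[0,0,0],1],[[-290,-75,-15],[0,0,0],1],[[-290,-75,-15],[0,0,0],1],[[-290,-75,-15],[0,0,0],1],[[-290,-75,-15],[0,0,0],1]]'

```text
time: 1.15
tool_pos: [0.4755, -0.2886, 0.2205]
ee_rot: [3.141, -0.0, 1.573]
wrist_force: [0.1, -0.0, -0.2]
width: 0.0942
```

```bash
python3 - <<'E'
from h import *
o=status.get_obs(); print(o["tool_pos"],o["ee_rot"],o["qvel"].round(3))
im=viewer.snapshot("wrist")[:,:,::-1].copy(); cv2.imwrite("pics/w1.png",im)
c=cam("wrist",o); np.save("o1.npy",np.r_[o["tool_pos"],o["ee_rot"]])
print(proj(c,[[.475,-.212,.116],[.475,-.244,.116],[.475,-.18,.116],[.5895,-.199,.1]]))
E
```

```text
[ 0.47552141 -0.28864442  0.22050936] [ 3.14139302e+00 -4.11285919e-04  1.57283990e+00] [ 0.004 -0.005 -0.003 -0.004  0.001 -0.002]
[[323.08575049 114.31305758]
 [323.0490542  151.21761318]
 [323.12454401  75.29936699]
 [448.24719507 100.37670693]]
```

View pics/w1.png

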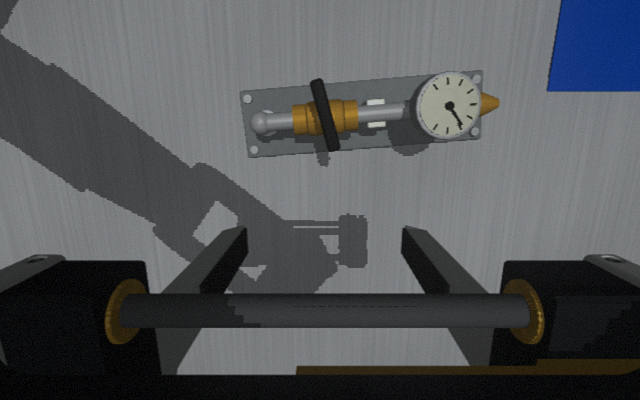

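The wrist view shows the handle from about (318,82) to (334,148), leaning, with its centre near (326,115). The gauge face is at (448,106) and the base plate outline is clear. Now the angles.

```bash
cat > ang.py <<'E'
from h import *
def ang(im,o,bx):
    c=cam("wrist",o); x0,y0,x1,y1=bx; s=im[y0:y1,x0:x1].astype(int)
    k,l,st,ce=cv2.connectedComponentsWithStats((s.max(2)<55).astype(np.uint8)); i=1+np.argmax(st[1:,4])
    px=np.argwhere(l==i)[:,::-1]+[x0,y0]; P=onplane(c,px,.116)[:,:2]
    m=P.mean(0); r=cv2.minAreaRect(((P-m)*1000).astype(np.float32)); v=cv2.boxPoints(r)
    w=np.linalg.eigh(np.cov((P-m).T))[1][:,1]; w=w*np.sign(w[1])
    print("handle n",len(P),"centre",m+np.array(r[0])/1000,"size",r[1],"yaw pca",np.degrees(np.arctan2(w[1],w[0])),"rect",r[2])
E
python3 - <<'E'
from ang import *
q=np.load("o1.npy"); o=dict(tool_pos=q[:3],ee_rot=q[3:]); im=cv2.imread("pics/w1.png"); c=cam("wrist",o)
ang(im,o,(300,70,350,160))
s=im[60:150,400:500].astype(int); m=((s.min(2)>165)).astype(np.uint8)
cs=max(cv2.findContours(m,0,2)[0],key=cv2.contourArea); e=cv2.fitEllipse(cv2.convexHull(cs)); print("gauge",e,onplane(c,np.add(e[0],[400,60]),.1))
print("bolts plate", onplane(c,[[247,99],[476,79],[253,150],[474,131]],.006))
# brass valve body + pipe axis, z ~ .06
for nm,px in(("elbow",(259,122)),("nozzle",(492,103))): print(nm,onplane(c,px,.06))
E
```

```text
handle n 1030 centre [ 0.47688773 -0.21348469] size (60.240028381347656, 30.027679443359375) yaw pca 104.57866425514844 rect 85.92179107666016Traceback (most recent call last):
  File "<stdin>", line 5, in <module>
ValueError: max() iterable argument is empty
```

```bash
python3 - <<'E'
from ang import *
q=np.load("o1.npy"); o=dict(tool_pos=q[:3],ee_rot=q[3:]); im=cv2.imread("pics/w1.png"); c=cam("wrist",o)
print(im[115,320:345].max(1), im[106,425:440].min(1))
b=onplane(c,[[247.5,99],[476.5,79],[253,150],[474.5,131.5]],.006)[:,:2]
for i,j in((0,1),(2,3)): d=b[j]-b[i]; print("plate dir",np.degrees(np.arctan2(d[1],d[0])),np.linalg.norm(d))
el=onplane(c,[[259,122],[492,103]],.055)[:,:2]; d=el[1]-el[0]; print("pipe",np.degrees(np.arctan2(d[1],d[0])))
print("gauge",onplane(c,[[448.5,105.5]],.1))
m=np.zeros(im.shape[:2],np.uint8); m[70:160,300:350]=(im[70:160,300:350].max(2)<45)
m=cv2.morphologyEx(m,cv2.MORPH_OPEN,np.ones((6,6),np.uint8)); P=onplane(c,np.argwhere(m)[:,::-1],.112)[:,:2]*1000
vis=cv2.resize(np.hstack([im[60:170,240:400],cv2.cvtColor(m[60:170,240:400]*255,8)]),None,fx=2.5,fy=2.5); cv2.imwrite("pics/m.png",vis)
r=cv2.minAreaRect(P.astype(np.float32)); print(len(P),r); w=np.linalg.eigh(np.cov(P.T))[1][:,1]; print(np.degrees(np.arctan2(*(w*np.sign(w[1]))[::-1])))
E
```

```text
[ 24  35  33  28  33  33  33  36  36  33  27  40 114 163 152 143 141 143
 145 143 140 137 128 107 117] [145 144 145 140 142 144 143 141 143 142 142 145 148 144 143]
plate dir 4.844957477814464 0.27352070056722144
plate dir 4.808442716873434 0.2747507746590902
pipe 4.6084853959062375
gauge [[ 0.59016415 -0.20349142  0.1       ]]
926 ((477.50482177734375, -214.05914306640625), (12.108674049377441, 63.41877365112305), 16.366823196411133)
105.69272917323872
```

View pics/m.png

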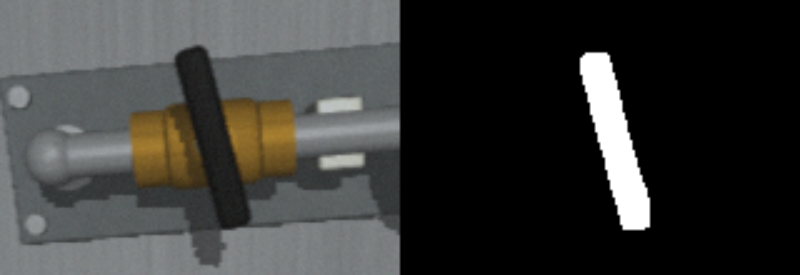

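Handle yaw is about 106° and the pipe is at 4.8°, so the joint stands near 11°. It needs about +34°, to a yaw of about 140°. I'll go above, turn the jaws to match, and descend half open.

>>> move_arm --targets '[[[40,1,0],[0,0,-8],0],[[75,1,0],[0,0,-16],0],[[75,1,0],[0,0,-16],0],[[75,1,30],[0,0,-16],0],[[75,1,60],[0,0,-16],0],[[75,1,90],[0,0,-16],0],[[75,1,110],[0,0,-16],0],[[75,1,125],[0,0,-16],0],[[75,1,132],[0,0,-16],0],[[75,1,132],[0,0,-16],0],[[75,1,132],[0,0,-16],0]]'

```text
time: 2.58
tool_pos: [0.4767, -0.2154, 0.0895]
ee_rot: [3.14, 0.001, 1.85]
wrist_force: [-0.3, 0.2, -0.9]
width: 0.0472
```

```bash
python3 - <<'E'
from h import *
o=status.get_obs(); print(o["tool_pos"],o["ee_rot"],o["wrist_force"].round(1),o["width"])
a=viewer.snapshot("scene")[120:260,180:320,::-1]; b=viewer.snapshot("side")[110:250,280:420,::-1]
cv2.imwrite("pics/g1.png",cv2.resize(np.hstack([a,b]),None,fx=2.8,fy=2.8,interpolation=2))
E
```

```text
[ 0.47666524 -0.21539489  0.0895327 ] [3.14020220e+00 1.46925571e-03 1.84996847e+00] [-0.3  0.2 -0.9] 0.0472274866532459
```

View pics/g1.png

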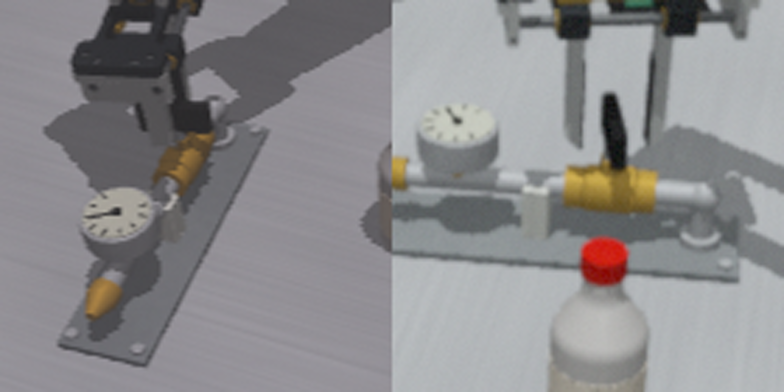

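The fingers straddle the handle in both views. Closing and turning 34°.

>>> move_arm --targets '[[[2,0,0],[0,0,0],-0.5],[[2,0,0],[0,0,0],-1],[[2,0,0],[0,0,0],-1],[[2,0,0],[0,0,0],-1],[[2,0,0],[0,0,0],-1],[[2,0,0],[0,0,-5],-1],[[2,0,0],[0,0,-10],-1],[[2,0,0],[0,0,-15],-1],[[2,0,0],[0,0,-20],-1],[[2,0,0],[0,0,-25],-1],[[2,0,0],[0,0,-30],-1],[[2,0,0],[0,0,-34],-1],[[2,0,0],[0,0,-34],-1],[[2,0,0],[0,0,-34],-1],[[2,0,0],[0,0,-34],-1]]'

```text
time: 4.55
tool_pos: [0.4763, -0.2128, 0.0886]
ee_rot: [3.14, 0.001, 2.443]
wrist_force: [5.8, 2.1, -2.1]
width: 0.0114
```

Tool yaw is now 140.0° and the width shows the bar held (11.4 mm). Releasing straight, rising and looking again.

>>> move_arm --targets '[[[0,0,0],[0,0,0],-0.4],[[0,0,0],[0,0,0],0],[[0,0,0],[0,0,0],0],[[0,0,0],[0,0,0],0],[[0,0,-15],[0,0,0],0],[[0,0,-50],[0,0,0],0],[[0,0,-90],[0,0,0],0],[[0,0,-130],[0,0,0],0],[[-40,0,-132],[0,0,0],0],[[-77,0,-132],[0,0,0],0.5],[[-77,0,-132],[0,0,0],0.5],[[-77,0,-132],[0,0,0],0.5]]'

```text
time: 6.05
tool_pos: [0.5341, -0.2623, 0.221]
ee_rot: [3.142, -0.0, 2.443]
wrist_force: [0.2, 0.3, 0.3]
width: 0.0701
```

```bash
python3 - <<'E'
from h import *
o=status.get_obs(); print(o["tool_pos"],o["ee_rot"],o["wrist_force"].round(1),o["qvel"].round(3))
im=viewer.snapshot("wrist")[:,:,::-1].copy(); cv2.imwrite("pics/w2.png",im); c=cam("wrist",o)
h=proj(c,[[.477,-.2135,.116]])[0].astype(int); print(h)
m=np.zeros(im.shape[:2],np.uint8); y,x=h[1],h[0]; sl=np.s_[max(0,y-55):y+55,x-55:x+55]; m[sl]=im[sl].max(2)<45
m=cv2.morphologyEx(m,cv2.MORPH_OPEN,np.ones((6,6),np.uint8)); k,l,st,_=cv2.connectedComponentsWithStats(m); m=(l==1+np.argmax(st[1:,4]))
P=onplane(c,np.argwhere(m)[:,::-1],.112)[:,:2]*1000
r=cv2.minAreaRect(P.astype(np.float32)); print(len(P),r); w=np.linalg.eigh(np.cov(P.T))[1][:,1]; print(np.degrees(np.arctan2(*(w*np.sign(w[1]))[::-1])))
im[m]=(0,0,255) if 0 else im[m]; cv2.imwrite("pics/w2m.png",np.vstack([im[:240],cv2.cvtColor(m[:240].astype(np.uint8)*255,8)]))
# spare and bottle
C={n:cam(n) for n in("scene","side")}
for n,bs in(("scene",((380,195,410,230),(315,150,340,172))),("side",((268,272,316,310),(340,190,370,215)))):
    s=viewer.snapshot(n)[:,:,::-1]; s0=cv2.imread(f"pics/{n}0.png")
    for (x0,y0,x1,y1),f in zip(bs,(lambda a:a.max(2)<60,lambda a:(a[...,2]>130)&(a[...,1]<70))):
        print(n,[np.argwhere(f(a[y0:y1,x0:x1])).mean(0).round(2) for a in(s0,s)])
E
```

```text
[ 0.53407777 -0.26229407  0.22097092] [ 3.14154703e+00 -2.90787328e-04  2.44344678e+00] [0.2 0.3 0.3] [ 0.004 -0.021  0.016 -0.001 -0.003 -0.003]
[324 115]
919 ((477.9712219238281, -212.98153686523438), (10.94267749786377, 62.709537506103516), 49.988616943359375)
139.76487001461606
scene [array([18.51, 12.85]), array([18.49, 12.93])]
scene [array([ 9.71, 12.32]), array([ 9.81, 12.13])]
side [array([19.86, 24.77]), array([19.88, 24.81])]
side [array([12.67, 14.87]), array([12.47, 14.94])]
```

View pics/w2m.png

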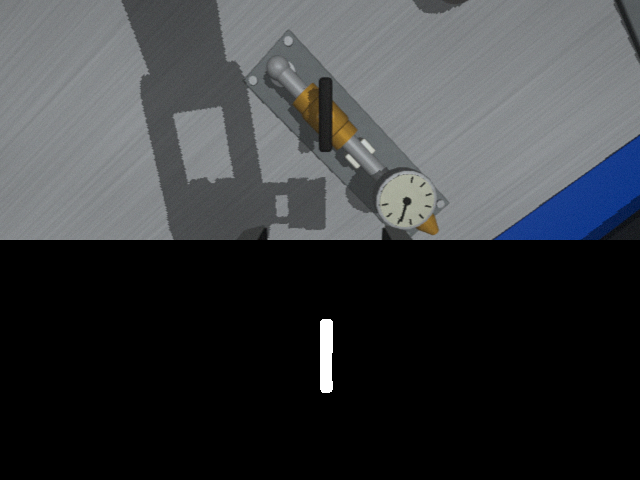

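The new wrist view has the handle vertical, from (325,78) to (325,151), with the pipe running diagonally from (277,66) to (425,225). The handle yaw of 139.8° against the pipe at 4.8° gives a joint angle of about 45°. The spare handle and bottle have not shifted, and the arm is clear.

```bash
python3 -c "
from bench import order; print(order.close_job())"
```

```text
the job is handed in; nothing more can be done
None
```

I set the T-handle on the gauge line to about 45° open, released it, and handed the job in with the arm clear, about 6 s in on the robot's clock.

- **Turn:** The handle started near 11° open. I gripped it from above and turned it 34° anticlockwise.
- **Final angle:** After release, the wrist camera put the handle at 139.8° and the pipe at 4.8° in the world frame. That gives 45° open, or 0.785 rad. The joint itself can't be read, so this rests on the camera measurement.
- **Other valve and bottle:** In both fixed cameras, the spare handle and the bottle cap are within 0.2 pixels of where they started.
- **Contact:** The gripper was about 13 cm above its grasp height and well clear. Wrist force was about 0.3 N on each axis.

No check failed. The only small disagreement was the pipe direction: 4.6° to 4.8° from the pipe and base plate in the wrist view, about 5.3° from the gauge and handle centres in that view, and 6.6° from the first rough estimate. All are well inside the 10° tolerance.

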